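# Hook and snap a spare breaker into a fuse box

### The job

Fit the black spare breaker into the open fuse box lying on the shelf: hold it tilted, slip its long toe under the fixed steel lip, push it gently back until the toe stops, then rotate it down until it lies flat on the seat plate, centred behind the sprung latch, with the latch snapped shut over its short toe. Never force it or press hard on the fuse box, then let go, and leave the mug, torch, door stop and trays where they are.

Things in the scene. Friction and masses are not known exactly. Their poses are not given: they have to be found in the camera images.
- fusebox: Grey open fuse-box base on its back, fixed; 220 (its x) x 260 mm (its y), walls 36 mm high, 4 thick; origin under its centre at shelf level, z up. A carrier in its middle bears seat plate, lip and latch. Terminal strips 30 mm high beyond |y| = 96 mm; free for fingers between. Breaker against fuse box must stay under 25 N: 5 N tells plate or web, the latch snaps at about 10 N.
- seat (a point): Nominal middle of the seat plate's flat top, 20 mm above the shelf, axes of the fuse box. The plate reaches 42 mm to either side in y and from the web past the latch in x. The carrier (plate, web, lip, latch as one) is screwed fast in slots up to 10 mm to either side of nominal along x: this shift is NOT in seat, groove or catch and must be felt. Height and y are true.
- groove (a point): Nominal foot of the upright web at the plate's -x end, x = -57 mm from seat, on the plate's top. The web carries a fixed steel lip, 4 mm thick, overhanging the plate by 6 mm towards +x, 84 mm wide, underside 7 mm above the plate: the groove. To find its true x, lower the tilted toe to the plate 19 to 21 mm to +x of here, then slide to -x until it stops on the web.
- catch (a point): Nominal tip of the shut latch's nose, x = +45 mm from seat, 7.5 mm above the plate. The nose is 3 mm thick, 40 mm wide in y; above it a steep ramp (26 degrees off upright) rises towards +x to the latch's top 23 mm above the plate at x = 50.5 mm.
- latch (a joint): Sprung steel latch facing the lip. Value in m: 0 = shut, grows as it is pushed towards the fuse box's +x, at most 0.0045. Spring 1.75 N when shut, 0.25 N more per mm. The breaker's short toe, pressed down the ramp, pushes it back a few mm; then it springs over the toe, back to 0.
- breaker_mid (a point): Centre of the loose black two-pole breaker, 31 mm above its underside; it stands on its base, z up, x from long to short toe; 0.17 to 0.31 kg. Body 84 (x) x 36 (y) x 44 mm high, on it a nose 46 mm long, 36 wide, up to 62 mm, small toggle to 71 mm. Grip across the 36 mm. Seated: x along the fuse box's x, long toe within 2 mm of the web, underside on the plate.
- breaker_toe (a point): Middle of the lower edge of the tip of the breaker's long toe: 56 mm to -x of and 31 mm below breaker_mid. Long toe: 14 mm long, 36 wide, 4 thick, flush with the underside; short toe at +x: 6 mm long (to x = +48), 6 high. It enters the groove with the short-toe end up 10 to 20 degrees (beyond 22 it jams; flat, the latch blocks it), then turns down about this edge.
- mug: White ceramic mug, 80 mm across, 92 mm high, origin under its centre. Leave alone.
- torch: Red torch standing on its head, 42 mm across, 105 mm high, origin under its centre. Leave alone.
- doorstop: Round steel door stop, 48 mm across, 32 mm high, origin under its centre. Leave alone.
- trays: Two stacked clear plastic trays, 150 x 110 mm, 70 mm high together, origin under the centre. Leave alone.
Mind the look-alikes: they are no part of the job. Of the things shaped like the part that bears breaker_mid, the black one is meant.

How it is judged:
On the way:
1. the breaker is tilted, short toe up, with its long toe lowered onto the seat plate at the groove (angle between breaker_mid's own z axis and vertical between 0.1 and 0.5 rad and z of breaker_toe in the frame of fusebox below 0.0245 m and x of breaker_toe in the frame of fusebox between -0.071 and -0.042 m and y of breaker_toe in the frame of fusebox between -0.012 and 0.012 m), for 0.1 s.
At the end, for the whole second after the job is handed in: The breaker lies at rest flat on the seat plate (tilt under 0.035 rad, its centre 49 to 52.5 mm above the shelf), square to the fuse box within 0.08 rad, within 10 mm of the plate's middle line and 14 mm of the fuse box's middle along x, with the latch shut over its short toe (joint under 1 mm) (angle between breaker_mid's own z axis and vertical below 0.035 rad and angle between the x axis of breaker_mid and the x axis of fusebox, either way round below 0.08 rad and z of breaker_mid in the frame of fusebox between 0.049 and 0.0525 m and x of breaker_mid in the frame of fusebox between -0.014 and 0.014 m and y of breaker_mid in the frame of fusebox between -0.01 and 0.01 m and value of joint latch below 0.001 m and linear speed of breaker below 0.02 m/s); the robot touches nothing.
It fails at once if the breaker is pressed against the fuse box with more than 25 N (contact force between breaker and fusebox above 25 N).
It fails at once if the robot presses on the fuse box with more than 40 N (contact force between any of the fingers, the arm and fusebox above 40 N).
It fails at once if a bystander is moved more than 15 mm (distance of any of mug, torch, doorstop, trays from where it was at the start of the episode above 0.015 m).
It also fails if it takes over 67 s, if anything falls off the work surface, if the arm or the gripper's body presses on something with over 40 N, if the wrist force passes 120 N, or if a joint passes its speed limit or range.

### The arm

A 6-joint arm with a two-finger parallel gripper is mounted at the origin on the work surface. World frame = base frame: x ahead of the robot, y to its left, z up, the work surface at z = 0. Lengths are in m, angles in rad, forces in N, time in s.
With the tool pointing down it reaches from about 0.35 to 0.775 m from the base axis. Payload 5.5 kg.
Tool frame: the origin (TCP) lies at the very end of the fingers, on their centre line; the grasp point (between the pads) lies 19 mm behind it; z points along the fingers, y is the line along which they close (so a half turn about z gives the same grasp; the last joint's range is limited). The gripper opens to 85 mm and grips with 20 to 120 N. Pads are 22 mm wide; open, the fingers measure 114 mm over their backs; the gripper's body (76 mm by 85 mm) begins 54 mm behind the grasp point. The pads swing forward as they close: fully open they stand 13 mm farther back than shut.
Start: joints at [1.082, 0.313, 0.046, 1.304, 0, 1.431], TCP at [0.197, 0.54, 0.231] pointing down, gripper open.
Joint ranges: [-2.76, 2.76], [-0.86, 1.69], [-1.03, 1.26], [-2.2, 2.34], [-1.47, 1.5], [-3.14, 3.14]. Speed limits (rad/s): [2.57, 2.57, 3.14, 3.14, 3.14, 3.14].

### API

Orientations are given as a rotation vector (axis times angle).
In Python, from bench import r, imaging gives the robot as it stands.
- The arm moves only by the tool apply_moves, never from a script. Its argument "rows" is a list of rows, each an object with "grip": the opening in per cent of the stroke, from 0 (shut) to 100 (fully open); "delta_pos": the shift along the world's x, y, z in m, a list of three; "roll": the turn about the world's z in rad. In form: [{"grip": grip, "delta_pos": [tx, ty, tz], "roll": roll}, ...]. A call has 1 to 10 rows; each row is the pose to reach, as a shift and turn from the pose commanded when the call began; what a row does not reach only later rows make up. A row lasts 1/10 s, in which the tool goes at most 50 mm and 8.59 degrees, less where a joint would pass 70% of its speed; a pose out of reach is approached as far as the arm can. A call with a gripper value outside its range is refused whole. The fingers move at their own pace and stop on an object; the grip force is fixed at half the most. Time passes only in rows, so rows that repeat a pose let the fingers close. It gives the time, the measured TCP pose, the force, the opening and the grip force at its end, in the units of the state.
- r.state(): the state, without advancing time (a new reading comes with each control period).
- imaging.capture(name): name is "side" or "top"; returns the picture (400x640x3 uint8, red, green, blue); there is no depth.
- imaging.get_calibration(name): a dict with "fovy" (degrees; the focal length in pixels is half the picture's height over the tangent of half this angle, whatever the lens; pixels are square), "cx", "cy" (the principal point, pixels), "rvec" (rotation vector, rad) and "tvec" (3), from world to camera coordinates, as OpenCV has them. Camera axes: x right, y down, z forward; pixel columns grow to the right and rows downward; lengths in m; the calibration is good to about 2 mm. A picture is of the moment at which its call begins. get_calibration takes no time and is no camera call.
- r.job_done(): hands the job in; it is judged then, once.
The state is a dict: "time_s": time; "joint_pos": joint angles; "qd": joint speeds; "tau": joint torques, N m; "eef_pos": TCP position; "tcp_rot": TCP orientation; "contact_force": force on the tool from outside, world axes, zero at the start; "torque": the same for the moment, N m; "width": finger opening in m; "gripper_force": force on a finger pad.
Only numpy, scipy, OpenCV 4.12 (cv2) and the standard library are available. Lean on these libraries where they do the work, as an engineer would, in place of code of your own. Each camera call takes 0.05 s, during which the arm holds its last target. There are 200 camera calls.

## Working session

There is one attempt and no reset: what is moved stays moved. The work goes in short steps, Python scripts to look and compute and a tool call to move; the robot and the scene stay as the last step left them, time stands still between calls to the robot, and variables do not carry over. Pictures are saved under pics/ and viewed, at most 10 in all, crops included, and the job is handed in when it is done.

Besides the shell and the picture viewer there is one more tool, called after "Call:" as a command line: name --argument value ..., lists and objects as JSON in quotes. apply_moves: Moves the arm, as the interface text tells. Its arguments: {"type":"object","properties":{"rows":{"type":"array"}},"required":["rows"]}

```bash
ls; mkdir -p pics
python3 - <<'E'
from bench import r, imaging
import cv2
for n in("side","top"):
    im=imaging.capture(n); cv2.imwrite(f"pics/{n}0.png",im[:,:,::-1]); print(imaging.get_calibration(n))
print(r.state())
E
```

```text
pics
{'fovy': 49.36792144040261, 'cx': 312.2010478052195, 'cy': 199.76720062453415, 'rvec': array([ 2.1622924 , -0.28728214,  0.17186513]), 'tvec': array([-0.53716022,  0.13051733,  1.02879219])}
{'fovy': 44.99949950384606, 'cx': 315.1441395292325, 'cy': 192.9153018232734, 'rvec': array([ 2.1904349, -2.1604357,  0.087761 ]), 'tvec': array([-0.00434823,  0.5607144 ,  1.36694629])}
{'time_s': 0.1, 'joint_pos': array([1.08238136e+00, 3.13952130e-01, 4.51066512e-02, 1.30360215e+00,
       1.79401534e-06, 1.43117660e+00]), 'qd': array([-3.98287712e-04, -1.26913907e-03,  1.58377937e-03,  1.10087496e-03,
       -6.46513659e-05, -9.43954087e-04]), 'tau': array([ 3.43081447e-03, -4.81724453e+01,  2.99243313e+01,  1.27666356e-02,
       -1.10922244e-04,  2.30125875e-05]), 'eef_pos': array([0.19632176, 0.53996901, 0.23048853]), 'tcp_rot': array([-5.45024256e-01, -3.09343363e+00,  2.46574326e-03]), 'contact_force': array([-0.63169297, -0.38003024, -0.20541097]), 'torque': array([-0.00980015,  0.01545376,  0.0355022 ]), 'gripper_force': 0.0, 'width': 0.08548120983484751}
```

View pics/side0.png

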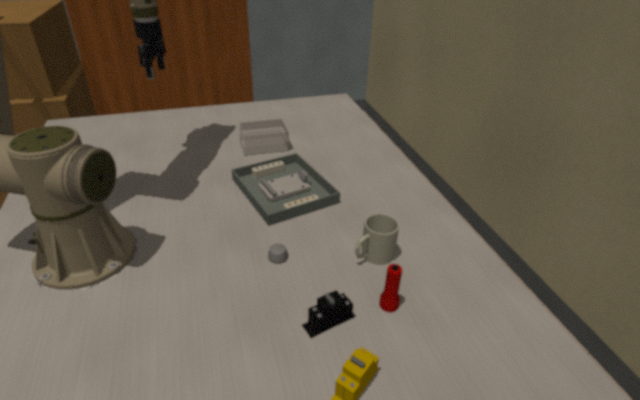

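View pics/top0.png

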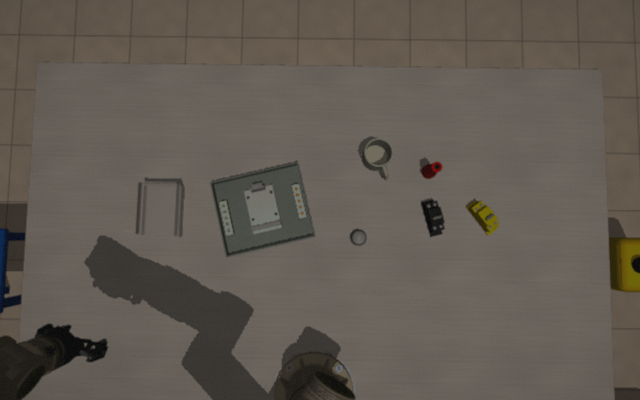

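Run:
```python
import cv2,numpy as np
t=cv2.imread("pics/top0.png");s=cv2.imread("pics/side0.png")
f=lambda im,x,y,w,h:cv2.resize(im[y:y+h,x:x+w],(400,300),interpolation=cv2.INTER_CUBIC)
o=np.vstack([np.hstack([f(t,200,155,120,90*1+15),f(t,405,155,100,90)]),np.hstack([f(s,225,145,120,90),f(s,290,260,100,75)])])
o=np.clip(o.astype(float)*1.5,0,255).astype(np.uint8)
cv2.imwrite("pics/crop1.png",o)
```

```text
(no output)
```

View pics/crop1.png

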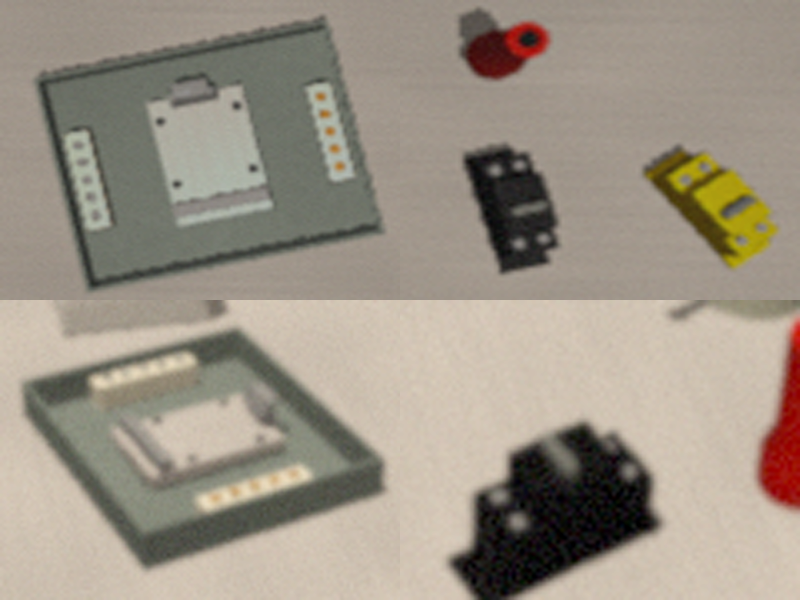

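```bash
cat > h.py <<'E'
import numpy as np,cv2
from bench import r,imaging
def cam(n):
    c=imaging.get_calibration(n);R=cv2.Rodrigues(c["rvec"])[0];f=200/np.tan(np.radians(c["fovy"])/2)
    return R,np.array(c["tvec"]),f,c["cx"],c["cy"]
def ray(n,p):
    R,t,f,cx,cy=cam(n);d=R.T@np.array([(p[0]-cx)/f,(p[1]-cy)/f,1]);return -R.T@t,d
def cast(n,p,z):
    o,d=ray(n,p);return o+d*(z-o[2])/d[2]
def tri(p,q):
    a,d=ray("top",p);b,e=ray("side",q);k=np.linalg.lstsq(np.c_[d,-e],b-a,rcond=None)[0]
    P=a+d*k[0];Q=b+e*k[1];return (P+Q)/2,np.linalg.norm(P-Q)
def proj(n,P):
    R,t,f,cx,cy=cam(n);c=R@np.array(P)+t;return np.array([f*c[0]/c[2]+cx,f*c[1]/c[2]+cy])
E
python3 - <<'E'
from h import *
t=cv2.imread("pics/top0.png");s=cv2.imread("pics/side0.png")
print("cams",ray("top",(0,0))[0],ray("side",(0,0))[0])
# fuse box: rim
h=t.astype(int);m=((h[:,:,1]-h[:,:,2]>3)|(h.sum(2)<150)).astype(np.uint8)
m2=np.zeros_like(m);m2[155:262,203:322]=m[155:262,203:322]
m2=cv2.morphologyEx(m2,cv2.MORPH_OPEN,np.ones((3,3)))
c=max(cv2.findContours(m2,0,2)[0],key=cv2.contourArea)
box=cv2.boxPoints(cv2.minAreaRect(c));print(cv2.contourArea(c),box)
W=np.array([cast("top",b,.036) for b in box]);print(W,np.linalg.norm(np.diff(W,axis=0),axis=1),W.mean(0))
# side check rim corners
for q in [(225+(25)/3.333,145+(383-300)/3.333),(225+(240)/3.333,145+(330-300)/3.333),(225+383/3.333,145+(463-300)/3.333),(225+146/3.333,145+(545-300)/3.333)]:
    print("side rim",cast("side",q,.036)) 
for n,im in(("top",t),("side",s)):
    g=(im.max(2)<40).astype(np.uint8);w=np.zeros_like(g)
    if n=="top": w[190:245,410:455]=g[190:245,410:455]
    else: w[280:345,295:365]=g[280:345,295:365]
    c=max(cv2.findContours(w,0,2)[0],key=cv2.contourArea);print(n,cv2.contourArea(c),cv2.approxPolyDP(c,1.5,True)[:,0].tolist())
for q in[(302.5,326.3),(311.75,335),(355,315.75)]:print(cast("side",q,0))
for q in[(405+(500-400)/4,155+270/3.333),(405+(548-400)/4,155+263/3.333),(405+63/4,155+155/3.333)]:print("top",cast("top",q,0))
E
```

```text
cams [ 0.44214252 -0.00404548  1.40977138] [ 0.29945589 -0.88477244  0.70106572]
29.0 [[266. 216.]
 [274. 216.]
 [274. 221.]
 [266. 221.]]
[[0.49187417 0.14220888 0.036     ]
 [0.49218862 0.11944167 0.036     ]
 [0.47798543 0.11913994 0.036     ]
 [0.47767027 0.14188704 0.036     ]] [0.02276938 0.0142064  0.02274928] [0.48492962 0.13066938 0.036     ]
side rim [0.38060297 0.24634515 0.036     ]
side rim [0.58963696 0.29493099 0.036     ]
side rim [0.64911341 0.04643461 0.036     ]
side rim [ 0.43939414 -0.01488038  0.036     ]
top 406.0 [[429, 200], [421, 203], [430, 234], [433, 235], [440, 233], [440, 230], [443, 228], [440, 229], [438, 227], [439, 224], [442, 224], [442, 218], [432, 219], [433, 216], [441, 214], [437, 205], [432, 205], [433, 202], [436, 202]]
side 1065.5 [[345, 297], [341, 298], [334, 292], [331, 294], [335, 300], [332, 305], [323, 297], [318, 300], [318, 309], [315, 312], [310, 309], [309, 322], [304, 326], [311, 336], [353, 315], [350, 311], [351, 304], [347, 306], [344, 303]]
[ 0.4444504  -0.33396364  0.        ]
[ 0.45662962 -0.35895957  0.        ]
[ 0.55505612 -0.33569386  0.        ]
top [ 0.4416685  -0.33190695  0.        ]
top [ 0.44823603 -0.36678085  0.        ]
top [ 0.54177408 -0.30552919  0.        ]
```

Run:
```python
from h import *
W=np.array([cast("top",(200+x/3.333,155+y/2.857),.036)[:2] for x,y in[(90,288),(38,76),(325,18),(383,232)]])
S=np.array([[.3806,.2463],[.5896,.2949],[.6491,.0464],[.4394,-.0149]])
for C in(W,S):
    x=(C[1]+C[2]-C[0]-C[3])/2;y=(C[0]+C[1]-C[2]-C[3])/2
    print(C.mean(0),np.linalg.norm(x),np.linalg.norm(y),np.degrees(np.arctan2(x[1],x[0])),np.degrees(np.arctan2(-y[0],y[1])))
im=cv2.imread("pics/top0.png").astype(int)
for p in[(205,210),(240,190),(270,195),(330,200),(280,228)]:print(p,im[p[1],p[0]])
# plate corners at z=.02, latch, lip in top
for p in[(148,98),(240,85),(272,210),(180,224)]:print(cast("top",(200+p[0]/3.333,155+p[1]/2.857),.02))
# door stop, torch
print(cast("top",(358,237),.032),cast("top",(436,168),.105),cast("side",(277,247),.032))
s=r.state();Rm=cv2.Rodrigues(s["tcp_rot"])[0];print(Rm.round(3),s["width"])
```

```text
[0.51319725 0.15206655] 0.21817365873793437 0.25390308861004834 13.778129920445256 13.73939199319871
[0.514675 0.143175] 0.21644150479979576 0.26162424390717315 14.707183713176413 13.066841772958215
(205, 210) [ 91  98 106]
(240, 190) [69 75 72]
(270, 195) [106 114 116]
(330, 200) [ 92 100 107]
(280, 228) [85 90 86]
[0.56876386 0.2081463  0.02      ]
[0.58307129 0.12856882 0.02      ]
[0.45719112 0.09826461 0.02      ]
[0.44206543 0.17721439 0.02      ]
[ 0.43601533 -0.1201419   0.032     ] [ 0.62630691 -0.32496061  0.105     ] [ 0.43785517 -0.12246374  0.032     ]
[[-0.94   0.342 -0.001]
 [ 0.342  0.94  -0.001]
 [ 0.    -0.002 -1.   ]] 0.08548120983484751
```

Call:
apply_moves --rows '[{"grip": 100, "delta_pos": [0.025, -0.039, 0], "roll": 0.06}, {"grip": 100, "delta_pos": [0.05, -0.078, 0], "roll": 0.12}, {"grip": 100, "delta_pos": [0.075, -0.117, 0], "roll": 0.18}, {"grip": 100, "delta_pos": [0.1, -0.156, 0], "roll": 0.24}, {"grip": 100, "delta_pos": [0.125, -0.195, 0], "roll": 0.3}, {"grip": 100, "delta_pos": [0.15, -0.234, 0], "roll": 0.36}, {"grip": 100, "delta_pos": [0.175, -0.273, 0], "roll": 0.42}, {"grip": 100, "delta_pos": [0.2, -0.312, 0], "roll": 0.48}, {"grip": 100, "delta_pos": [0.225, -0.351, 0], "roll": 0.54}, {"grip": 100, "delta_pos": [0.25, -0.39, 0], "roll": 0.576}]'

```text
time_s: 1.1
eef_pos: [0.447, 0.1486, 0.2312]
tcp_rot: [0.359, -3.121, -0.0]
contact_force: [0.9, 0.6, -0.2]
width: 0.0853
gripper_force: 0.0
```

Run:
```python
from h import *
for n,(x0,y0,x1,y1) in(("top",(200,150,325,265)),("side",(222,145,348,228))):
    im=cv2.GaussianBlur(cv2.imread(f"pics/{n}0.png"),(0,0),0.8).astype(int)
    m=((im[:,:,1]-im[:,:,2]>=-2)).astype(np.uint8)
    w=np.zeros_like(m);w[y0:y1,x0:x1]=m[y0:y1,x0:x1]
    w=cv2.morphologyEx(w,cv2.MORPH_OPEN,np.ones((3,3)))
    c=max(cv2.findContours(w,0,2)[0],key=cv2.contourArea);hu=cv2.convexHull(c)
    a=cv2.approxPolyDP(hu,4,True)[:,0];print(n,cv2.contourArea(c),a.tolist())
    if n=="top":
        b=cv2.boxPoints(cv2.minAreaRect(c));W=np.array([cast(n,p,.036) for p in b]);print(b,W.mean(0),np.linalg.norm(np.diff(W,axis=0),axis=1))
    else: print([cast(n,p,.036)[:2].round(3).tolist() for p in a])
print(r.state()["eef_pos"],r.state()["time_s"])
```

```text
top 6932.0 [[297, 162], [314, 236], [226, 256], [211, 182]]
[[208.02809 181.45506]
 [298.0056  160.69102]
 [315.56744 236.79213]
 [225.5899  257.55615]] [0.51206633 0.15463036 0.036     ] [0.26442516 0.22346349 0.26085471]
side 4066.5 [[338, 192], [336, 203], [268, 224], [232, 170], [297, 154]]
[[0.647, 0.057], [0.625, 0.008], [0.433, -0.037], [0.379, 0.246], [0.59, 0.295]]
[0.44698534 0.14863076 0.23115113] 1.1
```

Call:
apply_moves --rows '[{"grip": 100, "delta_pos": [0.005, -0.048, 0], "roll": 0}, {"grip": 100, "delta_pos": [0.01, -0.096, 0], "roll": 0}, {"grip": 100, "delta_pos": [0.015, -0.144, 0], "roll": 0}, {"grip": 100, "delta_pos": [0.02, -0.192, 0], "roll": 0}, {"grip": 100, "delta_pos": [0.026, -0.24, 0], "roll": 0}, {"grip": 100, "delta_pos": [0.031, -0.288, 0], "roll": 0}, {"grip": 100, "delta_pos": [0.037, -0.336, 0], "roll": 0}, {"grip": 100, "delta_pos": [0.042, -0.384, -0.02], "roll": 0}, {"grip": 100, "delta_pos": [0.048, -0.432, -0.04], "roll": 0}, {"grip": 100, "delta_pos": [0.053, -0.478, -0.06], "roll": 0}]'

```text
time_s: 2.1
eef_pos: [0.4989, -0.325, 0.1724]
tcp_rot: [-0.356, 3.121, 0.0]
contact_force: [1.3, 0.1, 0.6]
width: 0.0852
gripper_force: 0.0
```

Call:
apply_moves --rows '[{"grip": 100, "delta_pos": [0, -0.008, -0.02], "roll": -0.012}, {"grip": 100, "delta_pos": [0, -0.008, -0.04], "roll": -0.012}, {"grip": 100, "delta_pos": [0, -0.008, -0.05], "roll": -0.012}, {"grip": 100, "delta_pos": [0, -0.008, -0.05], "roll": -0.012}]'

```text
time_s: 2.5
eef_pos: [0.4979, -0.3299, 0.1213]
tcp_rot: [0.337, -3.121, -0.005]
contact_force: [-0.5, 0.1, -0.3]
width: 0.0854
gripper_force: 0.0
```

Run:
```python
from h import *
t=imaging.capture("top")[:,:,::-1];s=imaging.capture("side")[:,:,::-1]
f=lambda im,x,y,w,h:cv2.resize(im[y:y+h,x:x+w],(400,400),interpolation=cv2.INTER_CUBIC)
o=np.hstack([f(t,385,160,100,100),f(s,270,240,110,110)])
cv2.imwrite("pics/above.png",np.clip(o.astype(float)*1.5,0,255).astype(np.uint8))
print(r.state()["eef_pos"],r.state()["tcp_rot"])
```

```text
[ 0.49924139 -0.33065975  0.12380561] [-3.38408041e-01  3.12318638e+00 -1.99967574e-05]
```

View pics/above.png

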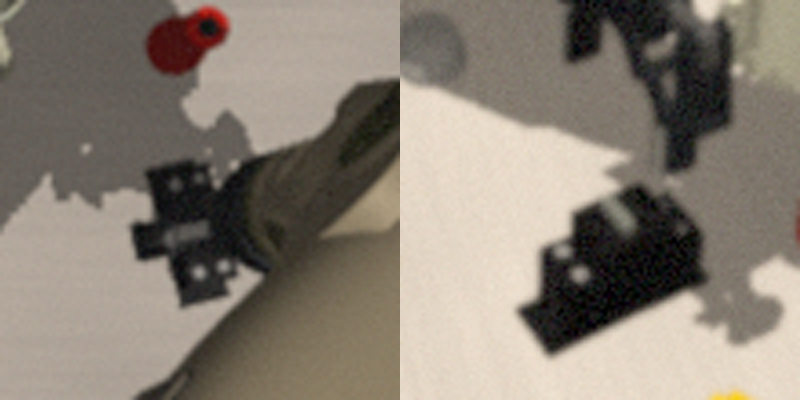

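Call:
apply_moves --rows '[{"grip": 100, "delta_pos": [0.001, -0.006, -0.03], "roll": 0.01}, {"grip": 100, "delta_pos": [0.001, -0.006, -0.06], "roll": 0.01}, {"grip": 100, "delta_pos": [0.001, -0.006, -0.09], "roll": 0.01}, {"grip": 100, "delta_pos": [0.001, -0.006, -0.107], "roll": 0.01}, {"grip": 100, "delta_pos": [0.001, -0.006, -0.107], "roll": 0.01}, {"grip": 100, "delta_pos": [0.001, -0.006, -0.107], "roll": 0.01}]'

```text
time_s: 3.2
eef_pos: [0.5009, -0.3373, 0.0177]
tcp_rot: [-0.354, 3.121, -0.002]
contact_force: [-0.3, -0.4, 0.6]
width: 0.0854
gripper_force: 0.0
```

Call:
apply_moves --rows '[{"grip": 0, "delta_pos": [0, 0, 0], "roll": 0}, {"grip": 0, "delta_pos": [0, 0, 0], "roll": 0}, {"grip": 0, "delta_pos": [0, 0, 0], "roll": 0}, {"grip": 0, "delta_pos": [0, 0, 0], "roll": 0}, {"grip": 0, "delta_pos": [0, 0, 0], "roll": 0}, {"grip": 0, "delta_pos": [0, 0, 0], "roll": 0}, {"grip": 0, "delta_pos": [0, 0, 0], "roll": 0}, {"grip": 0, "delta_pos": [0, 0, 0], "roll": 0}]'

```text
time_s: 4.0
eef_pos: [0.5006, -0.3372, 0.0175]
tcp_rot: [-0.353, 3.12, -0.001]
contact_force: [-0.4, 2.1, 6.1]
width: 0.0355
gripper_force: 61.5
```

Call:
apply_moves --rows '[{"grip": 0, "delta_pos": [0, 0, 0.03], "roll": 0}, {"grip": 0, "delta_pos": [0, 0, 0.06], "roll": 0}, {"grip": 0, "delta_pos": [-0.02, 0.034, 0.08], "roll": 0}, {"grip": 0, "delta_pos": [-0.04, 0.068, 0.08], "roll": 0}, {"grip": 0, "delta_pos": [-0.06, 0.102, 0.08], "roll": 0}, {"grip": 0, "delta_pos": [-0.08, 0.136, 0.08], "roll": 0}, {"grip": 0, "delta_pos": [-0.1, 0.17, 0.08], "roll": 0}, {"grip": 0, "delta_pos": [-0.12, 0.203, 0.08], "roll": 0}, {"grip": 0, "delta_pos": [-0.12, 0.203, 0.07], "roll": 0}, {"grip": 0, "delta_pos": [-0.12, 0.203, 0.07], "roll": 0}]'

```text
time_s: 5.0
eef_pos: [0.3789, -0.1331, 0.0855]
tcp_rot: [0.355, -3.12, -0.001]
contact_force: [-0.2, -0.0, -3.1]
width: 0.0355
gripper_force: 61.3
```

Run:
```python
from h import *
t=imaging.capture("top")[:,:,::-1];s=imaging.capture("side")[:,:,::-1]
cv2.imwrite("pics/t2.png",t);cv2.imwrite("pics/s2.png",s)
f=lambda im,x,y,w,h:cv2.resize(im[y:y+h,x:x+w],(400,400),interpolation=cv2.INTER_CUBIC)
o=np.hstack([f(t,310,190,100,100),f(s,190,190,110,110)])
cv2.imwrite("pics/lift.png",np.clip(o.astype(float)*1.5,0,255).astype(np.uint8))
s=r.state();print(s["eef_pos"],s["tcp_rot"],s["contact_force"],s["torque"])
```

```text
[ 0.38071018 -0.13473325  0.08642825] [-3.52577465e-01  3.12116675e+00 -1.03004423e-03] [-0.15424642 -0.4302207  -3.14607236] [-0.04486904 -0.11532965  0.03396743]
```

View pics/lift.png

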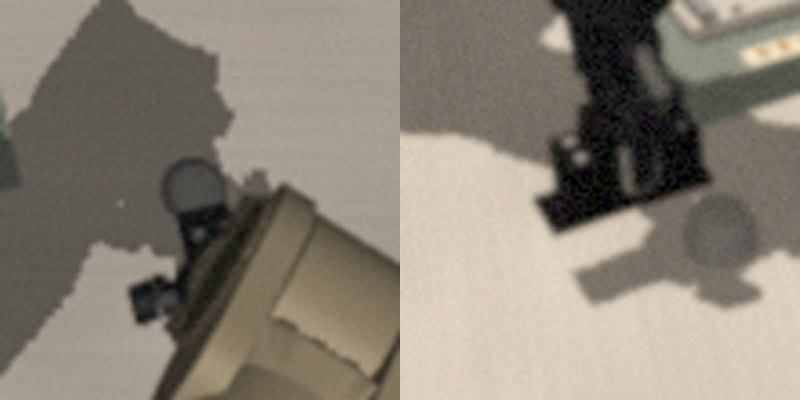

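Call:
apply_moves --rows '[{"grip": 0, "delta_pos": [0, 0, -0.02], "roll": 0}, {"grip": 0, "delta_pos": [0, 0, -0.03], "roll": 0}, {"grip": 0, "delta_pos": [0, 0, -0.033], "roll": 0}, {"grip": 0, "delta_pos": [0, 0, -0.033], "roll": 0}]'

```text
time_s: 5.5
eef_pos: [0.3799, -0.1343, 0.0529]
tcp_rot: [0.352, -3.121, -0.001]
contact_force: [0.3, 0.3, -2.9]
width: 0.0356
gripper_force: 61.3
```

Call:
apply_moves --rows '[{"grip": 0, "delta_pos": [0, 0, -0.003], "roll": 0}, {"grip": 0, "delta_pos": [0, 0, -0.005], "roll": 0}, {"grip": 0, "delta_pos": [0, 0, -0.005], "roll": 0}]'

```text
time_s: 5.8
eef_pos: [0.3801, -0.1341, 0.0483]
tcp_rot: [-0.353, 3.122, -0.0]
contact_force: [-0.4, -0.3, -3.9]
width: 0.035
gripper_force: 61.3
```

Call:
apply_moves --rows '[{"grip": 0, "delta_pos": [0, 0, -0.001], "roll": 0}, {"grip": 0, "delta_pos": [0, 0, -0.002], "roll": 0}, {"grip": 0, "delta_pos": [0, 0, -0.002], "roll": 0}]'

```text
time_s: 6.1
eef_pos: [0.3803, -0.1341, 0.0466]
tcp_rot: [-0.353, 3.121, -0.0]
contact_force: [-0.5, 0.2, -0.7]
width: 0.0355
gripper_force: 61.8
```

Call:
apply_moves --rows '[{"grip": 0, "delta_pos": [0, 0, -0.001], "roll": 0}, {"grip": 0, "delta_pos": [0, 0, -0.002], "roll": 0}, {"grip": 0, "delta_pos": [0, 0, -0.002], "roll": 0}]'

```text
time_s: 6.4
eef_pos: [0.3802, -0.1342, 0.0458]
tcp_rot: [-0.353, 3.121, -0.001]
contact_force: [-7.8, 2.3, 17.2]
width: 0.0354
gripper_force: 64.0
```

Call:
apply_moves --rows '[{"grip": 0, "delta_pos": [0, 0, -0.001], "roll": 0}, {"grip": 0, "delta_pos": [0, 0, -0.002], "roll": 0}, {"grip": 0, "delta_pos": [0, 0, -0.002], "roll": 0}]'

```text
time_s: 6.7
eef_pos: [0.3788, -0.134, 0.0436]
tcp_rot: [0.353, -3.12, 0.001]
contact_force: [-10.7, 1.0, 19.5]
width: 0.0352
gripper_force: 62.5
```

Call:
apply_moves --rows '[{"grip": 0, "delta_pos": [0, 0, -0.001], "roll": 0}, {"grip": 0, "delta_pos": [0, 0, -0.002], "roll": 0}, {"grip": 0, "delta_pos": [0, 0, -0.003], "roll": 0}, {"grip": 0, "delta_pos": [0, 0, -0.004], "roll": 0}, {"grip": 0, "delta_pos": [0, 0, -0.005], "roll": 0}, {"grip": 0, "delta_pos": [0, 0, -0.006], "roll": 0}, {"grip": 0, "delta_pos": [0, 0, -0.006], "roll": 0}]'

```text
time_s: 7.4
eef_pos: [0.3759, -0.1344, 0.0371]
tcp_rot: [0.35, -3.114, 0.003]
contact_force: [-18.1, -3.4, 22.2]
width: 0.0353
gripper_force: 62.6
```

Run:
```python
from h import *
s=imaging.capture("side")[:,:,::-1]
cv2.imwrite("pics/s3.png",s)
def ends(n):
    im=cv2.imread(n); return im
a=cv2.imread("pics/s2.png")
f=lambda im,x,y,w,h:cv2.resize(im[y:y+h,x:x+w],(400,400),interpolation=cv2.INTER_CUBIC)
o=np.hstack([f(a,200,200,90,90),f(s,200,210,90,90)])
cv2.imwrite("pics/tilt.png",np.clip(o.astype(float)*2,0,255).astype(np.uint8))
s=r.state();print(s["eef_pos"],s["tcp_rot"],s["contact_force"],s["torque"])
```

```text
[ 0.37588515 -0.13438029  0.03708805] [ 3.50058539e-01 -3.11391837e+00  2.50175669e-03] [-19.12110428  -3.23289064  22.89860962] [-0.47856639  2.88980118  0.04900234]
```

View pics/tilt.png

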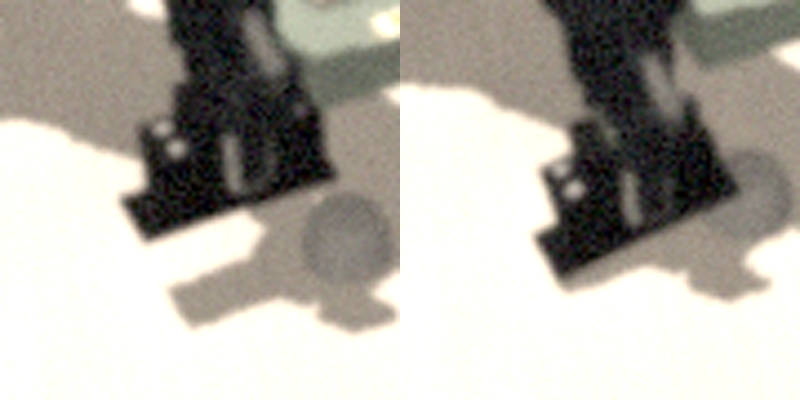

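```bash
cat >> h.py <<'E'
def face(q,tcp,yaw=np.radians(12.9)):
    # side pixel -> (along x', z) relative to TCP on the breaker's near face
    n=np.array([-np.sin(yaw),np.cos(yaw),0]);u=np.array([np.cos(yaw),np.sin(yaw),0])
    o,d=ray("side",q);P=o+d*((n@(np.array(tcp)-o)-.018)/(n@d));v=P-np.array(tcp);return np.array([u@v,v[2]])
E
python3 - <<'E'
from h import *
for tcp,a,b in[((.3807,-.1347,.0864),(233.3,254),(275.4,240.05)),((.3759,-.1344,.0371),(237.1,273),(276.05,253.2))]:
    A,B=face(a,tcp),face(b,tcp);d=B-A;print(A,B,np.linalg.norm(d),np.degrees(np.arctan2(d[1],d[0])))
E
```

```text
[-0.05147215 -0.01711333] [ 0.04788043 -0.0164828 ] 0.09935458155959452 0.3636161716751998
[-0.04289438 -0.02709725] [ 0.05329938 -0.00781081] 0.09810813785026012 11.337239260086516
```

Call:
apply_moves --rows '[{"grip": 0, "delta_pos": [-0.003, -0.001, -0.001], "roll": 0}, {"grip": 0, "delta_pos": [-0.005, -0.001, -0.002], "roll": 0}, {"grip": 0, "delta_pos": [-0.006, -0.001, -0.003], "roll": 0}, {"grip": 0, "delta_pos": [-0.006, -0.001, -0.0035], "roll": 0}, {"grip": 0, "delta_pos": [-0.006, -0.001, -0.0035], "roll": 0}]'

```text
time_s: 7.95
eef_pos: [0.3744, -0.1352, 0.0342]
tcp_rot: [-0.353, 3.12, -0.001]
contact_force: [-6.1, 2.0, 15.6]
width: 0.0357
gripper_force: 61.8
```

Call:
apply_moves --rows '[{"grip": 0, "delta_pos": [0, 0, 0.02], "roll": 0}, {"grip": 0, "delta_pos": [0, 0, 0.04], "roll": 0}, {"grip": 0, "delta_pos": [0, 0, 0.06], "roll": 0}, {"grip": 0, "delta_pos": [0, 0, 0.07], "roll": 0}, {"grip": 0, "delta_pos": [0, 0, 0.07], "roll": 0}]'

```text
time_s: 8.45
eef_pos: [0.375, -0.1356, 0.1038]
tcp_rot: [-0.353, 3.119, -0.003]
contact_force: [0.1, 0.4, -3.4]
width: 0.0353
gripper_force: 60.7
```

Run:
```python
from h import *
s=imaging.capture("side")[:,:,::-1]
cv2.imwrite("pics/s4.png",s);print(r.state()["eef_pos"],r.state()["tcp_rot"],r.state()["torque"])
f=lambda im,x,y,w,h:cv2.resize(im[y:y+h,x:x+w],(600,600),interpolation=cv2.INTER_CUBIC)
cv2.imwrite("pics/tilt2.png",np.clip(f(s,190,180,100,100).astype(float)*2,0,255).astype(np.uint8))
```

```text
[ 0.37439653 -0.1352125   0.10287939] [-3.52951080e-01  3.12074788e+00 -9.17102930e-04] [ 0.02157789  0.01242324 -0.05382065]
```

View pics/tilt2.png

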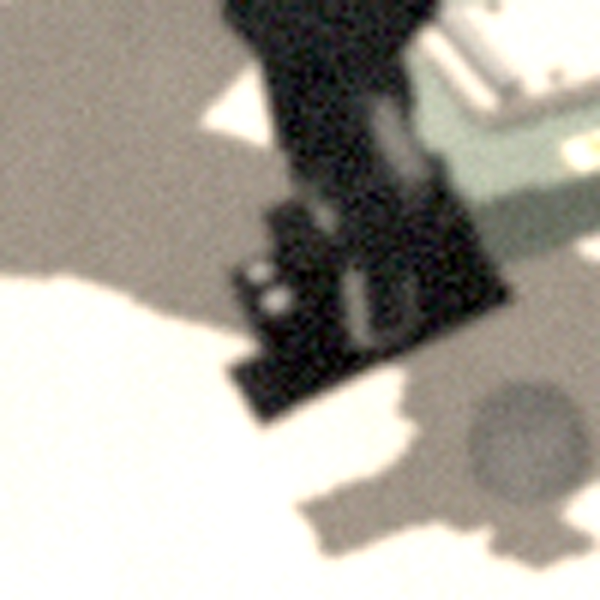

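Run:
```python
from h import *
tcp=(.3744,-.1352,.1029)
A,B=face((234.2,250.8),tcp),face((275.3,229.5),tcp);d=B-A;t=np.arctan2(d[1],d[0]);print(A,B,np.linalg.norm(d),np.degrees(t))
# fuse box target
y=np.radians(13.8);u=np.array([np.cos(y),np.sin(y)]);v=np.array([-u[1],u[0]]);c=np.array([.513,.152])
toe=c+u*(-.057+.020);print("toe target",toe,"tcp",toe-u*A[0], "groove",c-u*.057)
```

```text
[-0.04219113 -0.02644327] [ 0.05535209 -0.00386325] 0.10012261077169261 13.033676569613647
toe target [0.47706803 0.14317426] tcp [0.51804129 0.15323826] groove [0.45764535 0.13840359]
```

Call:
apply_moves --rows '[{"grip": 0, "delta_pos": [0.0075, 0.0015, -0.03], "roll": 0}, {"grip": 0, "delta_pos": [0.0075, 0.0015, -0.055], "roll": 0}, {"grip": 0, "delta_pos": [0.0075, 0.0015, -0.06], "roll": 0}, {"grip": 0, "delta_pos": [0.0075, 0.0015, -0.062], "roll": 0}, {"grip": 0, "delta_pos": [0.0065, 0.0015, -0.064], "roll": 0}, {"grip": 0, "delta_pos": [0.0055, 0.0015, -0.066], "roll": 0}, {"grip": 0, "delta_pos": [0.0045, 0.001, -0.068], "roll": 0}, {"grip": 0, "delta_pos": [0.0045, 0.001, -0.068], "roll": 0}]'

```text
time_s: 9.3
eef_pos: [0.3794, -0.1343, 0.0357]
tcp_rot: [-0.353, 3.12, -0.001]
contact_force: [0.3, 0.8, 1.7]
width: 0.0352
gripper_force: 61.7
```

Call:
apply_moves --rows '[{"grip": 0, "delta_pos": [0, 0, 0.02], "roll": 0}, {"grip": 0, "delta_pos": [0, 0, 0.04], "roll": 0}, {"grip": 0, "delta_pos": [0, 0, 0.06], "roll": 0}, {"grip": 0, "delta_pos": [0, 0, 0.07], "roll": 0}, {"grip": 0, "delta_pos": [0, 0, 0.07], "roll": 0}]'

```text
time_s: 9.8
eef_pos: [0.3796, -0.1348, 0.1062]
tcp_rot: [-0.353, 3.119, -0.003]
contact_force: [0.6, -0.3, -2.9]
width: 0.0355
gripper_force: 60.7
```

```bash
cat >> h.py <<'E'
def tilt(s,win,tcp,yaw=np.radians(12.9)):
    # lower long edge of the black breaker in the side view
    x0,y0,x1,y1=win;m=(s[y0:y1,x0:x1].max(2)<60).astype(np.uint8)
    c=max(cv2.findContours(m,0,2)[0],key=cv2.contourArea)[:,0]+[x0,y0];i=np.argmax(c[:,1]);
    hu=cv2.convexHull(c)[:,0];a=hu[np.argmax(hu[:,1])];lst=[]
    for b in hu:
        if b[0]-a[0]>25 and b[1]<=a[1]: lst.append((np.arctan2(a[1]-b[1],b[0]-a[0]),tuple(b)))
    b=min(lst)[1];A,B=face(a+[0,.5],tcp,yaw),face(np.array(b)+[.5,.5],tcp,yaw);d=B-A
    return a,b,A.round(4),B.round(4),np.linalg.norm(d),np.degrees(np.arctan2(d[1],d[0]))
E
python3 - <<'E'
from h import *
print(tilt(cv2.imread("pics/s4.png"),(190,180,290,265),(.3744,-.1352,.1029)))
s=imaging.capture("side")[:,:,::-1].copy();cv2.imwrite("pics/s5.png",s);t=r.state()["eef_pos"];print(t)
print(tilt(s,(190,180,290,265),t))
E
```

```text
(array([235, 249], dtype=int32), (np.int32(275), np.int32(230)), array([-0.0401, -0.0236]), array([ 0.0557, -0.0068]), np.float64(0.09731028709240276), np.float64(9.919893340370917))
[ 0.3789602  -0.13434973  0.10514046]
(array([236, 248], dtype=int32), (np.int32(276), np.int32(229)), array([-0.0424, -0.0238]), array([ 0.0535, -0.007 ]), np.float64(0.09735838980016222), np.float64(9.945440996432804))
```

Call:
apply_moves --rows '[{"grip": 0, "delta_pos": [0.015, 0.0033, -0.03], "roll": 0}, {"grip": 0, "delta_pos": [0.015, 0.0033, -0.06], "roll": 0}, {"grip": 0, "delta_pos": [0.015, 0.0033, -0.064], "roll": 0}, {"grip": 0, "delta_pos": [0.0145, 0.003, -0.066], "roll": 0}, {"grip": 0, "delta_pos": [0.014, 0.003, -0.068], "roll": 0}, {"grip": 0, "delta_pos": [0.013, 0.003, -0.07], "roll": 0}, {"grip": 0, "delta_pos": [0.0125, 0.003, -0.071], "roll": 0}, {"grip": 0, "delta_pos": [0.0125, 0.003, -0.071], "roll": 0}]'

```text
time_s: 10.65
eef_pos: [0.3914, -0.1305, 0.0366]
tcp_rot: [-0.354, 3.12, 0.001]
contact_force: [-8.8, 5.8, 28.7]
width: 0.0358
gripper_force: 65.0
```

Call:
apply_moves --rows '[{"grip": 0, "delta_pos": [0, 0, 0.02], "roll": 0}, {"grip": 0, "delta_pos": [0, 0, 0.04], "roll": 0}, {"grip": 0, "delta_pos": [0, 0, 0.06], "roll": 0}, {"grip": 0, "delta_pos": [0, 0, 0.07], "roll": 0}, {"grip": 0, "delta_pos": [0, 0, 0.07], "roll": 0}]'

```text
time_s: 11.15
eef_pos: [0.3917, -0.1315, 0.1049]
tcp_rot: [-0.353, 3.12, -0.002]
contact_force: [-0.1, 0.2, -3.3]
width: 0.0358
gripper_force: 60.9
```

Run:
```python
from h import *
s=imaging.capture("side")[:,:,::-1].copy();cv2.imwrite("pics/s6.png",s);t=r.state()["eef_pos"];print(t)
print(tilt(s,(195,180,300,265),t))
f=lambda im,x,y,w,h:cv2.resize(im[y:y+h,x:x+w],(600,600),interpolation=cv2.INTER_CUBIC)
cv2.imwrite("pics/tilt3.png",np.clip(f(s,200,180,100,100).astype(float)*2,0,255).astype(np.uint8))
```

```text
[ 0.39106731 -0.13112022  0.10391845]
(array([242, 247], dtype=int32), (np.int32(272), np.int32(232)), array([-0.0413, -0.0255]), array([ 0.0313, -0.011 ]), np.float64(0.07408558972391385), np.float64(11.321608953192966))
```

View pics/tilt3.png

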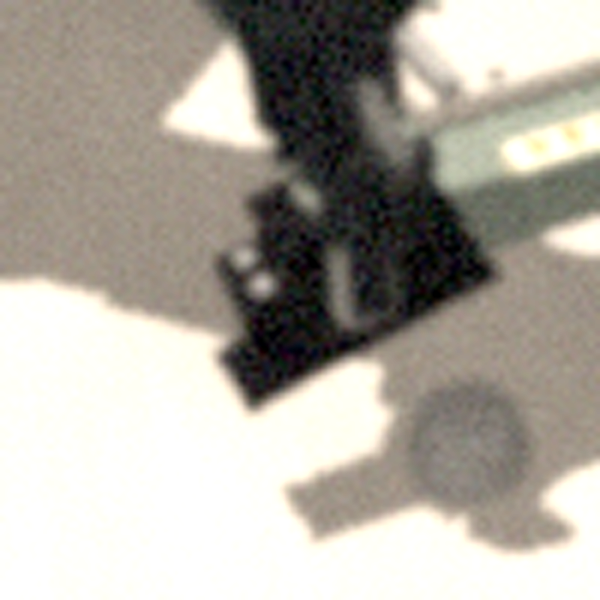

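Call:
apply_moves --rows '[{"grip": 0, "delta_pos": [0.001, 0, -0.03], "roll": 0}, {"grip": 0, "delta_pos": [0.001, 0, -0.06], "roll": 0}, {"grip": 0, "delta_pos": [0.001, 0, -0.066], "roll": 0}, {"grip": 0, "delta_pos": [0.001, 0, -0.068], "roll": 0}, {"grip": 0, "delta_pos": [0, 0, -0.07], "roll": 0}, {"grip": 0, "delta_pos": [-0.001, 0, -0.072], "roll": 0}, {"grip": 0, "delta_pos": [-0.002, 0, -0.0735], "roll": 0}, {"grip": 0, "delta_pos": [-0.002, 0, -0.0735], "roll": 0}]'

```text
time_s: 12.0
eef_pos: [0.3876, -0.1306, 0.0322]
tcp_rot: [0.353, -3.12, -0.001]
contact_force: [-11.1, 2.8, 28.8]
width: 0.0355
gripper_force: 65.0
```

Call:
apply_moves --rows '[{"grip": 0, "delta_pos": [0, 0, 0.02], "roll": 0}, {"grip": 0, "delta_pos": [0, 0, 0.04], "roll": 0}, {"grip": 0, "delta_pos": [0, 0, 0.06], "roll": 0}, {"grip": 0, "delta_pos": [0, 0, 0.075], "roll": 0}, {"grip": 0, "delta_pos": [0, 0, 0.075], "roll": 0}]'

```text
time_s: 12.5
eef_pos: [0.3899, -0.1315, 0.1067]
tcp_rot: [-0.353, 3.12, -0.002]
contact_force: [0.9, -0.4, -3.4]
width: 0.0354
gripper_force: 61.0
```

```bash
cat >> h.py <<'E'
def edge(s,tcp,x0,x1,yc,yaw=np.radians(12.9)):
    # subpixel lower edge of black part, per column from below; line fit; tilt
    g=cv2.GaussianBlur(s,(0,0),.7).max(2).astype(float);P=[]
    for x in range(x0,x1):
        y=yc(x)+12
        while g[int(y),x]>55 and y>yc(x)-15: y-=1
        y=int(y);P.append((x,y+(55-g[y,x])/(g[y+1,x]-g[y,x]+1e-6)))
    P=np.array(P,np.float32);vx,vy,a,b=cv2.fitLine(P,cv2.DIST_HUBER,0,.01,.01).ravel()
    A,B=face((x0,b+(x0-a)*vy/vx),tcp,yaw),face((x1,b+(x1-a)*vy/vx),tcp,yaw);d=B-A
    return np.degrees(np.arctan2(d[1],d[0])),A,B
E
python3 - <<'E'
from h import *
L=lambda p,q:(lambda x:p[1]+(q[1]-p[1])*(x-p[0])/(q[0]-p[0]))
s=imaging.capture("side")[:,:,::-1].copy();cv2.imwrite("pics/s7.png",s);t=r.state()["eef_pos"];print(t)
print(edge(cv2.imread("pics/s2.png"),(.3807,-.1347,.0864),238,270,L((233.3,254),(275.4,240))))
print(edge(cv2.imread("pics/s4.png"),(.3744,-.1352,.1029),238,270,L((234.2,250.8),(275.3,229.5))))
print(edge(cv2.imread("pics/s6.png"),(.391,-.1311,.1039),245,277,L((241.7,248.3),(282.7,225.3))))
print(edge(s,t,245,277,L((241.7,248.3),(282.7,224.3))))
E
```

```text
[ 0.38929079 -0.13119284  0.10557045]
(np.float64(-3.308062042120954), array([-0.04041164, -0.0127695 ]), array([ 0.03464887, -0.01710806]))
(np.float64(7.773378037780137), array([-0.03294352, -0.01915249]), array([ 0.04238017, -0.00887008]))
(np.float64(10.75365648453892), array([-0.03403439, -0.021283  ]), array([ 0.04244604, -0.00675768]))
(np.float64(16.94033887303521), array([-0.03237887, -0.02483213]), array([ 0.04450189, -0.00141484]))
```

Run:
```python
from h import *
L=lambda p,q:(lambda x:p[1]+(q[1]-p[1])*(x-p[0])/(q[0]-p[0]))
def e2(s,tcp,p,q):
    l=L(p,q);g=cv2.GaussianBlur(s,(0,0),.6).mean(2);P=[]
    for x in range(int(p[0])+3,int(q[0])-2):
        y0=int(round(l(x)));ys=np.arange(y0-5,y0+6);d=g[ys+1,x]-g[ys-1,x];k=np.argmax(d*np.exp(-.5*((ys-l(x))/3)**2))
        k=min(max(k,1),9);den=d[k-1]-2*d[k]+d[k+1];P.append((x,ys[k]+(.5*(d[k-1]-d[k+1])/den if den<0 else 0)))
    P=np.array(P,np.float32);vx,vy,a,b=cv2.fitLine(P,cv2.DIST_HUBER,0,.01,.01).ravel()
    f=lambda x:face((x,b+(x-a)*vy/vx),tcp)
    A,B=f(p[0]),f(q[0]);d=B-A;return np.degrees(np.arctan2(d[1],d[0])).round(2),A.round(4),B.round(4),np.std(P[:,1]-(b+(P[:,0]-a)*vy/vx)).round(2)
R=lambda n:cv2.imread(f"pics/{n}.png")
print(e2(R("s2"),(.3807,-.1347,.0864),(233.3,254),(275.4,240)))
print(e2(R("s4"),(.3744,-.1352,.1029),(234.2,250.8),(275.3,229.5)))
print(e2(R("s6"),(.391,-.1311,.1039),(241.7,248.3),(282.7,225.3)))
for k in(224.5,222.5):print(e2(R("s7"),(.3893,-.1312,.1056),(241.2,248.3),(282.2,k)))
f=lambda im,x,y,w,h:cv2.resize(im[y:y+h,x:x+w],(600,600),interpolation=cv2.INTER_CUBIC)
cv2.imwrite("pics/tilt4.png",np.clip(f(R("s7"),200,180,100,100).astype(float)*2,0,255).astype(np.uint8))
```

```text
(np.float64(0.23), array([-0.0513, -0.0153]), array([ 0.0479, -0.015 ]), np.float32(0.2))
(np.float64(11.47), array([-0.0419, -0.0235]), array([ 0.0554, -0.0038]), np.float32(0.25))
(np.float64(14.24), array([-0.0419, -0.0255]), array([ 0.0565, -0.0005]), np.float32(0.5))
(np.float64(19.97), array([-0.0416, -0.0305]), array([0.0573, 0.0055]), np.float32(0.49))
(np.float64(20.27), array([-0.0416, -0.0306]), array([0.0573, 0.006 ]), np.float32(0.41))
```

View pics/tilt4.png

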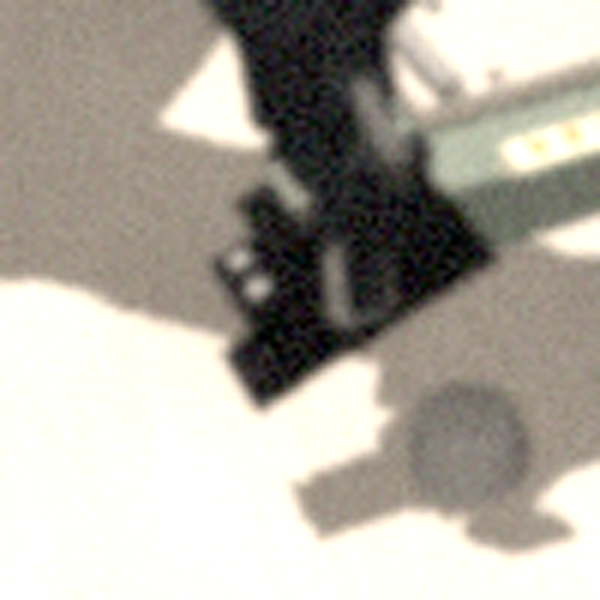

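Call:
apply_moves --rows '[{"grip": 0, "delta_pos": [0.009, -0.04, 0], "roll": 0}, {"grip": 0, "delta_pos": [0.018, -0.08, 0], "roll": 0}, {"grip": 0, "delta_pos": [0.018, -0.08, -0.04], "roll": 0}, {"grip": 0, "delta_pos": [0.018, -0.08, -0.065], "roll": 0}, {"grip": 0, "delta_pos": [0.018, -0.08, -0.072], "roll": 0}, {"grip": 0, "delta_pos": [0.018, -0.08, -0.072], "roll": 0}]'

```text
time_s: 13.15
eef_pos: [0.4057, -0.2099, 0.0317]
tcp_rot: [0.353, -3.119, -0.005]
contact_force: [-0.0, 0.3, -3.7]
width: 0.0352
gripper_force: 61.6
```

Call:
apply_moves --rows '[{"grip": 0, "delta_pos": [0, 0, -0.001], "roll": 0}, {"grip": 0, "delta_pos": [0, 0, -0.002], "roll": 0}, {"grip": 0, "delta_pos": [0, 0, -0.002], "roll": 0}]'

```text
time_s: 13.45
eef_pos: [0.4071, -0.211, 0.0315]
tcp_rot: [-0.353, 3.121, -0.0]
contact_force: [-0.3, 0.2, -3.3]
width: 0.0356
gripper_force: 61.6
```

Call:
apply_moves --rows '[{"grip": 0, "delta_pos": [0, 0, -0.001], "roll": 0}, {"grip": 0, "delta_pos": [0, 0, -0.002], "roll": 0}, {"grip": 0, "delta_pos": [0, 0, -0.002], "roll": 0}]'

```text
time_s: 13.75
eef_pos: [0.4075, -0.2111, 0.0306]
tcp_rot: [-0.353, 3.121, -0.001]
contact_force: [-1.8, 2.7, 10.2]
width: 0.0354
gripper_force: 63.2
```

Call:
apply_moves --rows '[{"grip": 0, "delta_pos": [0, 0, -0.001], "roll": 0}, {"grip": 0, "delta_pos": [0, 0, -0.002], "roll": 0}, {"grip": 0, "delta_pos": [0, 0, -0.002], "roll": 0}]'

```text
time_s: 14.05
eef_pos: [0.4087, -0.211, 0.0295]
tcp_rot: [-0.353, 3.118, -0.001]
contact_force: [0.8, 5.5, 14.7]
width: 0.0351
gripper_force: 63.9
```

Call:
apply_moves --rows '[{"grip": 0, "delta_pos": [0, 0, -0.001], "roll": 0}, {"grip": 0, "delta_pos": [0, 0, -0.001], "roll": 0}, {"grip": 0, "delta_pos": [0, 0, 0.03], "roll": 0}, {"grip": 0, "delta_pos": [0, 0, 0.06], "roll": 0}, {"grip": 0, "delta_pos": [0, 0, 0.08], "roll": 0}, {"grip": 0, "delta_pos": [-0.018, 0.05, 0.08], "roll": 0}, {"grip": 0, "delta_pos": [-0.018, 0.08, 0.08], "roll": 0}, {"grip": 0, "delta_pos": [-0.018, 0.08, 0.08], "roll": 0}, {"grip": 0, "delta_pos": [-0.018, 0.08, 0.08], "roll": 0}]'

```text
time_s: 14.95
eef_pos: [0.3892, -0.1306, 0.1076]
tcp_rot: [-0.356, 3.121, -0.001]
contact_force: [1.2, 0.7, -2.1]
width: 0.0359
gripper_force: 62.2
```

```bash
cat >> h.py <<'E'
L=lambda p,q:(lambda x:p[1]+(q[1]-p[1])*(x-p[0])/(q[0]-p[0]))
def e2(s,tcp,p,q):
    l=L(p,q);g=cv2.GaussianBlur(s,(0,0),.6).mean(2);P=[]
    for x in range(int(p[0])+3,int(q[0])-2):
        y0=int(round(l(x)));ys=np.arange(y0-5,y0+6);d=g[ys+1,x]-g[ys-1,x];k=np.argmax(d*np.exp(-.5*((ys-l(x))/3)**2))
        k=min(max(k,1),9);den=d[k-1]-2*d[k]+d[k+1];P.append((x,ys[k]+(.5*(d[k-1]-d[k+1])/den if den<0 else 0)))
    P=np.array(P,np.float32);vx,vy,a,b=cv2.fitLine(P,cv2.DIST_HUBER,0,.01,.01).ravel()
    f=lambda x:face((x,b+(x-a)*vy/vx),tcp)
    A,B=f(p[0]),f(q[0]);d=B-A;return np.degrees(np.arctan2(d[1],d[0])).round(2),A.round(4),B.round(4),np.std(P[:,1]-(b+(P[:,0]-a)*vy/vx)).round(2)
E
python3 - <<'E'
from h import *
s=imaging.capture("side")[:,:,::-1].copy();cv2.imwrite("pics/s8.png",s);t=r.state()["eef_pos"];print(t,r.state()["contact_force"])
u=np.array([np.cos(.225),np.sin(.225),0]);n=np.array([-u[1],u[0],0])
P=[proj("side",t+u*a-.018*n+[0,0,z]) for a,z in((-.0425,-.0295),(.056,.0025))];print(P)
print(e2(s,t,*P))
E
```

```text
[ 0.38953874 -0.13130752  0.10758769] [ 0.26118505  0.32172767 -2.21799826]
[array([240.80334562, 247.93661388]), array([281.78084602, 223.3609655 ])]
(np.float64(16.67), array([-0.0422, -0.0263]), array([0.056 , 0.0031]), np.float32(0.5))
```

Call:
apply_moves --rows '[{"grip": 0, "delta_pos": [0.016, 0.036, 0], "roll": 0.01}, {"grip": 0, "delta_pos": [0.032, 0.072, 0], "roll": 0.016}, {"grip": 0, "delta_pos": [0.048, 0.108, 0], "roll": 0.016}, {"grip": 0, "delta_pos": [0.064, 0.144, 0], "roll": 0.016}, {"grip": 0, "delta_pos": [0.08, 0.18, 0], "roll": 0.016}, {"grip": 0, "delta_pos": [0.096, 0.216, 0], "roll": 0.016}, {"grip": 0, "delta_pos": [0.112, 0.252, 0], "roll": 0.016}, {"grip": 0, "delta_pos": [0.129, 0.285, 0], "roll": 0.016}, {"grip": 0, "delta_pos": [0.129, 0.285, -0.02], "roll": 0.016}, {"grip": 0, "delta_pos": [0.129, 0.285, -0.02], "roll": 0.016}]'

```text
time_s: 16.0
eef_pos: [0.5174, 0.1539, 0.0847]
tcp_rot: [0.379, -3.115, 0.001]
contact_force: [-1.0, -0.3, -3.1]
width: 0.0354
gripper_force: 62.0
```

Run:
```python
from h import *
t0=imaging.capture("top")[:,:,::-1];s=imaging.capture("side")[:,:,::-1].copy();cv2.imwrite("pics/s9.png",s);cv2.imwrite("pics/t9.png",t0);t=r.state()["eef_pos"];print(t,r.state()["contact_force"],r.state()["tcp_rot"])
f=lambda im,x,y,w,h:cv2.resize(im[y:y+h,x:x+w],(400,400),interpolation=cv2.INTER_CUBIC)
cv2.imwrite("pics/over.png",np.clip(np.hstack([f(t0,205,155,115,115),f(s,225,120,115,115)]).astype(float)*1.7,0,255).astype(np.uint8))
```

```text
[0.51754052 0.15305092 0.0865302 ] [ 0.30333577 -0.28307743 -3.25018798] [ 3.75867396e-01 -3.11643383e+00  3.53572538e-04]
```

View pics/over.png

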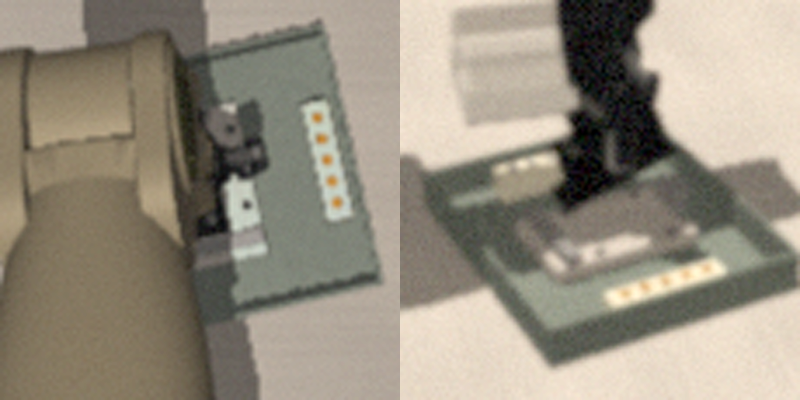

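Call:
apply_moves --rows '[{"grip": 0, "delta_pos": [0.001, 0, -0.015], "roll": 0}, {"grip": 0, "delta_pos": [0.001, 0, -0.027], "roll": 0}, {"grip": 0, "delta_pos": [0.001, 0, -0.031], "roll": 0}, {"grip": 0, "delta_pos": [0.001, 0, -0.032], "roll": 0}, {"grip": 0, "delta_pos": [0.001, 0, -0.033], "roll": 0}, {"grip": 0, "delta_pos": [0.001, 0, -0.033], "roll": 0}]'

```text
time_s: 16.7
eef_pos: [0.5194, 0.1539, 0.0547]
tcp_rot: [-0.378, 3.118, 0.0]
contact_force: [0.1, -0.6, -3.8]
width: 0.0356
gripper_force: 62.1
```

Call:
apply_moves --rows '[{"grip": 0, "delta_pos": [0, 0, -0.0008], "roll": 0}, {"grip": 0, "delta_pos": [0, 0, -0.0016], "roll": 0}, {"grip": 0, "delta_pos": [0, 0, -0.0016], "roll": 0}]'

```text
time_s: 17.0
eef_pos: [0.519, 0.154, 0.0527]
tcp_rot: [-0.378, 3.119, 0.0]
contact_force: [-1.0, 0.8, -3.5]
width: 0.0355
gripper_force: 62.1
```

Call:
apply_moves --rows '[{"grip": 0, "delta_pos": [0, 0, -0.0008], "roll": 0}, {"grip": 0, "delta_pos": [0, 0, -0.0012], "roll": 0}, {"grip": 0, "delta_pos": [0, 0, -0.0012], "roll": 0}]'

```text
time_s: 17.3
eef_pos: [0.519, 0.154, 0.0514]
tcp_rot: [0.378, -3.119, -0.0]
contact_force: [-0.4, 0.2, -3.1]
width: 0.0352
gripper_force: 62.1
```

Call:
apply_moves --rows '[{"grip": 0, "delta_pos": [0, 0, -0.0006], "roll": 0}, {"grip": 0, "delta_pos": [0, 0, -0.001], "roll": 0}, {"grip": 0, "delta_pos": [0, 0, -0.001], "roll": 0}]'

```text
time_s: 17.6
eef_pos: [0.519, 0.154, 0.0504]
tcp_rot: [0.378, -3.119, -0.0]
contact_force: [0.2, 0.0, -2.9]
width: 0.035
gripper_force: 62.1
```

Call:
apply_moves --rows '[{"grip": 0, "delta_pos": [0, 0, -0.0005], "roll": 0}, {"grip": 0, "delta_pos": [0, 0, -0.0006], "roll": 0}, {"grip": 0, "delta_pos": [0, 0, -0.0006], "roll": 0}]'

```text
time_s: 17.9
eef_pos: [0.519, 0.154, 0.0499]
tcp_rot: [0.378, -3.119, -0.0]
contact_force: [0.4, 0.4, -2.9]
width: 0.0356
gripper_force: 62.1
```

Call:
apply_moves --rows '[{"grip": 0, "delta_pos": [0, 0, -0.0005], "roll": 0}, {"grip": 0, "delta_pos": [0, 0, -0.0006], "roll": 0}, {"grip": 0, "delta_pos": [0, 0, -0.0006], "roll": 0}]'

```text
time_s: 18.2
eef_pos: [0.5191, 0.154, 0.0493]
tcp_rot: [-0.378, 3.119, 0.0]
contact_force: [-0.2, 0.8, -2.9]
width: 0.0356
gripper_force: 62.1
```

Call:
apply_moves --rows '[{"grip": 0, "delta_pos": [0, 0, -0.0005], "roll": 0}, {"grip": 0, "delta_pos": [0, 0, -0.0006], "roll": 0}, {"grip": 0, "delta_pos": [0, 0, -0.0006], "roll": 0}]'

```text
time_s: 18.5
eef_pos: [0.5192, 0.154, 0.0491]
tcp_rot: [-0.378, 3.118, 0.0]
contact_force: [-1.3, 1.0, 2.0]
width: 0.0351
gripper_force: 62.6
```

Run:
```python
from h import *
s=r.state();R=cv2.Rodrigues(s["tcp_rot"])[0];f=s["contact_force"]+[0,0,3];print(s["eef_pos"],f,s["torque"],np.degrees(np.arctan2(-R[0,1],R[1,1])))
```

```text
[0.51923518 0.15400364 0.04908743] [-1.25026522  1.04120465  5.0250662 ] [-0.07300168  0.31584664  0.02118014] 13.821889727969019
```

Call:
apply_moves --rows '[{"grip": 0, "delta_pos": [0, 0, 0.0003], "roll": 0}, {"grip": 0, "delta_pos": [-0.00194, -0.00048, 0.0003], "roll": 0}, {"grip": 0, "delta_pos": [-0.0039, -0.00095, 0.0003], "roll": 0}, {"grip": 0, "delta_pos": [-0.0058, -0.0014, 0.0003], "roll": 0}, {"grip": 0, "delta_pos": [-0.0078, -0.0019, 0.0003], "roll": 0}]'

```text
time_s: 19.0
eef_pos: [0.5117, 0.1521, 0.0493]
tcp_rot: [-0.378, 3.118, 0.0]
contact_force: [2.7, 1.6, 1.1]
width: 0.0353
gripper_force: 62.6
```

Call:
apply_moves --rows '[{"grip": 0, "delta_pos": [-0.0014, -0.0003, 0.0001], "roll": 0}, {"grip": 0, "delta_pos": [-0.0029, -0.0007, 0.0001], "roll": 0}, {"grip": 0, "delta_pos": [-0.0029, -0.0007, 0.0001], "roll": 0}]'

```text
time_s: 19.3
eef_pos: [0.5104, 0.1518, 0.0496]
tcp_rot: [-0.378, 3.114, 0.001]
contact_force: [6.8, 2.2, -3.1]
width: 0.0355
gripper_force: 62.1
```

Call:
apply_moves --rows '[{"grip": 0, "delta_pos": [-0.0014, -0.0003, 0.0001], "roll": 0}, {"grip": 0, "delta_pos": [-0.0029, -0.0007, 0.0001], "roll": 0}, {"grip": 0, "delta_pos": [-0.0029, -0.0007, 0.0001], "roll": 0}]'

```text
time_s: 19.6
eef_pos: [0.5098, 0.1517, 0.0503]
tcp_rot: [-0.377, 3.11, 0.002]
contact_force: [10.2, 4.0, -4.8]
width: 0.0354
gripper_force: 61.9
```

Call:
apply_moves --rows '[{"grip": 0, "delta_pos": [-0.001, -0.00024, 0], "roll": 0}, {"grip": 0, "delta_pos": [-0.0019, -0.0005, 0], "roll": 0}, {"grip": 0, "delta_pos": [-0.0019, -0.0005, 0], "roll": 0}]'

```text
time_s: 19.9
eef_pos: [0.509, 0.1515, 0.0508]
tcp_rot: [-0.377, 3.108, 0.003]
contact_force: [10.7, 3.8, -4.0]
width: 0.0357
gripper_force: 62.2
```

Run:
```python
from h import *
im=cv2.imread("pics/top0.png").mean(2).astype(np.float32);y=np.radians(13.8);u=np.array([np.cos(y),np.sin(y)]);v=np.array([-u[1],u[0]]);c=np.array([.513,.152])
for lat in ([-.03,-.02,.02,.03],[-.01,0,.01]):
  for lo,hi,z in((-.08,-.03,.028),(.03,.07,.035)):
    xs=np.arange(lo,hi,.002);o=[]
    for x in xs:
        o.append(np.mean([cv2.getRectSubPix(im,(1,1),tuple(map(float,proj("top",[*(c+u*x+v*l),z]))))[0,0] for l in lat]))
    print(lat,z,[(int(round(x*1000)),int(a)) for x,a in zip(xs,o)])
s=r.state();print(s["eef_pos"],s["contact_force"],s["torque"])
```

```text
[-0.03, -0.02, 0.02, 0.03] 0.028 [(-80, 76), (-78, 76), (-76, 75), (-74, 75), (-72, 75), (-70, 75), (-68, 75), (-66, 80), (-64, 92), (-62, 107), (-60, 115), (-58, 114), (-56, 106), (-54, 97), (-52, 90), (-50, 90), (-48, 90), (-46, 89), (-44, 85), (-42, 88), (-40, 96), (-38, 110), (-36, 115), (-34, 116), (-32, 115)]
[-0.03, -0.02, 0.02, 0.03] 0.035 [(30, 111), (32, 111), (34, 111), (36, 110), (38, 105), (40, 99), (42, 95), (44, 98), (46, 103), (48, 108), (50, 108), (52, 104), (54, 100), (56, 96), (58, 95), (60, 92), (62, 86), (64, 76), (66, 72), (68, 70), (70, 70)]
[-0.01, 0, 0.01] 0.028 [(-80, 76), (-78, 76), (-76, 76), (-74, 77), (-72, 77), (-70, 76), (-68, 76), (-66, 81), (-64, 93), (-62, 106), (-60, 113), (-58, 112), (-56, 105), (-54, 97), (-52, 92), (-50, 91), (-48, 90), (-46, 88), (-44, 84), (-42, 82), (-40, 91), (-38, 104), (-36, 114), (-34, 115), (-32, 115)]
[-0.01, 0, 0.01] 0.035 [(30, 111), (32, 111), (34, 111), (36, 111), (38, 111), (40, 110), (42, 111), (44, 111), (46, 111), (48, 111), (50, 105), (52, 92), (54, 72), (56, 62), (58, 63), (60, 72), (62, 81), (64, 86), (66, 86), (68, 85), (70, 84)]
[0.50898501 0.15152096 0.05084889] [10.6871374   3.79229744 -4.01809881] [ 1.05347559 -2.73411237 -0.10530269]
```

Call:
apply_moves --rows '[{"grip": 0, "delta_pos": [0.0015, 0.0004, 0], "roll": 0}, {"grip": 0, "delta_pos": [0.003, 0.0007, 0], "roll": 0}, {"grip": 0, "delta_pos": [0.003, 0.0007, 0], "roll": 0}]'

```text
time_s: 20.2
eef_pos: [0.5094, 0.1517, 0.0503]
tcp_rot: [-0.377, 3.113, 0.002]
contact_force: [6.0, 3.5, 0.4]
width: 0.0354
gripper_force: 62.6
```

Call:
apply_moves --rows '[{"grip": 0, "delta_pos": [0.0008, 0.0002, -0.0005], "roll": 0}, {"grip": 0, "delta_pos": [0.0016, 0.0004, -0.001], "roll": 0}, {"grip": 0, "delta_pos": [0.0016, 0.0004, -0.001], "roll": 0}]'

```text
time_s: 20.5
eef_pos: [0.5098, 0.1517, 0.0498]
tcp_rot: [-0.378, 3.115, 0.001]
contact_force: [3.0, 1.8, 8.9]
width: 0.0353
gripper_force: 63.7
```

Call:
apply_moves --rows '[{"grip": 0, "delta_pos": [0.0004, 0.0001, -0.0004], "roll": 0}, {"grip": 0, "delta_pos": [0.0008, 0.0002, -0.0007], "roll": 0}, {"grip": 0, "delta_pos": [0.0008, 0.0002, -0.0007], "roll": 0}]'

```text
time_s: 20.8
eef_pos: [0.5101, 0.1518, 0.0495]
tcp_rot: [-0.378, 3.116, 0.001]
contact_force: [-0.1, 1.1, 12.2]
width: 0.0357
gripper_force: 64.0
```

Call:
apply_moves --rows '[{"grip": 0, "delta_pos": [0, 0, -0.0003], "roll": 0}, {"grip": 0, "delta_pos": [0.0002, 0, -0.0005], "roll": 0}, {"grip": 0, "delta_pos": [0.0002, 0, -0.0005], "roll": 0}]'

```text
time_s: 21.1
eef_pos: [0.5102, 0.1518, 0.0494]
tcp_rot: [-0.378, 3.116, 0.001]
contact_force: [0.3, 0.8, 16.2]
width: 0.0354
gripper_force: 64.3
```

Call:
apply_moves --rows '[{"grip": 0, "delta_pos": [0, 0, 0.0005], "roll": 0}, {"grip": 0, "delta_pos": [0, 0, 0.001], "roll": 0}, {"grip": 0, "delta_pos": [0, 0, 0.001], "roll": 0}]'

```text
time_s: 21.4
eef_pos: [0.5101, 0.1518, 0.0496]
tcp_rot: [-0.378, 3.116, 0.001]
contact_force: [1.1, 0.8, 8.8]
width: 0.0353
gripper_force: 63.5
```

Call:
apply_moves --rows '[{"grip": 41, "delta_pos": [0, 0, 0], "roll": 0}, {"grip": 41.5, "delta_pos": [0, 0, 0], "roll": 0}, {"grip": 42, "delta_pos": [0, 0, 0], "roll": 0}, {"grip": 42.5, "delta_pos": [0, 0, 0], "roll": 0}, {"grip": 43, "delta_pos": [0, 0, 0], "roll": 0}, {"grip": 43.5, "delta_pos": [0, 0, 0], "roll": 0}, {"grip": 44, "delta_pos": [0, 0, 0], "roll": 0}, {"grip": 44, "delta_pos": [0, 0, 0], "roll": 0}]'

```text
time_s: 22.2
eef_pos: [0.5088, 0.1514, 0.0477]
tcp_rot: [0.378, -3.118, -0.0]
contact_force: [0.5, 0.1, -0.8]
width: 0.0376
gripper_force: 0.0
```

Run:
```python
from h import *
s=imaging.capture("side")[:,:,::-1].copy();cv2.imwrite("pics/s10.png",s);S=r.state();print(S["eef_pos"],S["contact_force"],S["torque"],S["width"],S["time_s"])
```

```text
[0.5088578  0.15140154 0.04773838] [-0.30149627 -0.26586403  0.16557647] [ 0.02526599 -0.03112209 -0.05756453] 0.0374714140227462 22.25
```

Call:
apply_moves --rows '[{"grip": 48, "delta_pos": [0, 0, 0], "roll": 0}, {"grip": 56, "delta_pos": [0, 0, 0], "roll": 0}, {"grip": 65, "delta_pos": [0, 0, 0.005], "roll": 0}, {"grip": 65, "delta_pos": [0, 0, 0.03], "roll": 0}, {"grip": 65, "delta_pos": [0, 0, 0.06], "roll": 0}, {"grip": 65, "delta_pos": [0, 0, 0.09], "roll": 0}, {"grip": 0, "delta_pos": [0.022, 0.005, 0.09], "roll": 0}, {"grip": 0, "delta_pos": [0.044, 0.0104, 0.09], "roll": 0}, {"grip": 0, "delta_pos": [0.044, 0.0104, 0.09], "roll": 0}, {"grip": 0, "delta_pos": [0.044, 0.0104, 0.09], "roll": 0}]'

```text
time_s: 23.25
eef_pos: [0.5529, 0.1618, 0.1379]
tcp_rot: [0.378, -3.118, -0.0]
contact_force: [0.4, 0.7, 0.8]
width: 0.0005
gripper_force: 0.0
```

Call:
apply_moves --rows '[{"grip": 0, "delta_pos": [0, 0, 0], "roll": 0}, {"grip": 0, "delta_pos": [0, 0, 0], "roll": 0}, {"grip": 0, "delta_pos": [0, 0, 0], "roll": 0}, {"grip": 0, "delta_pos": [0, 0, 0], "roll": 0}, {"grip": 0, "delta_pos": [0, 0, 0], "roll": 0}]'

```text
time_s: 23.75
eef_pos: [0.553, 0.1618, 0.1381]
tcp_rot: [0.378, -3.119, -0.0]
contact_force: [0.3, 0.1, 0.7]
width: 0.0002
gripper_force: 0.0
```

Run:
```python
from h import *
s=imaging.capture("side")[:,:,::-1].copy();cv2.imwrite("pics/s11.png",s);S=r.state();print(S["eef_pos"],S["contact_force"],S["width"],S["time_s"])
# black silhouette of the breaker in the side view vs predicted outline corners for several tilts
y=np.radians(13.8);u=np.array([np.cos(y),np.sin(y),0]);v=np.array([-u[1],u[0],0]);c=np.array([.513,.152,.02])
for th in(0,12,17):
    a=np.radians(th);print(th,[proj("side",c+u*(-.046+s_*np.cos(a)-h*np.sin(a))-.018*v+[0,0,s_*np.sin(a)+h*np.cos(a)]).round(1).tolist() for s_,h in((14,44),(33,62),(79,62),(98,44),(104,6))for s_,h in((s_/1e3,h/1e3),)])
m=(s.max(2)<45).astype(np.uint8);w=np.zeros_like(m);w[140:205,245:340]=m[140:205,245:340]
k=max(cv2.findContours(w,0,2)[0],key=cv2.contourArea);print(cv2.contourArea(k),cv2.approxPolyDP(k,1.5,True)[:,0].tolist())
```

```text
[0.55302473 0.16183877 0.13805487] [-0.40416973  0.03875496 -0.40983857] -8.62368404184042e-05 23.8
0 [[275.3, 177.9], [281.3, 170.6], [296.1, 166.7], [302.1, 170.6], [303.9, 181.3]]
12 [[272.2, 178.1], [276.8, 170.1], [291.4, 163.2], [298.5, 165.6], [302.8, 175.3]]
17 [[270.9, 178.4], [274.8, 170.2], [289.1, 162.1], [296.7, 163.8], [302.0, 173.0]]
611.5 [[301, 170], [289, 160], [284, 161], [282, 165], [276, 166], [276, 170], [269, 175], [271, 186], [277, 189], [302, 180]]
```

Call:
apply_moves --rows '[{"grip": 0, "delta_pos": [0.0049, 0.0012, 0], "roll": 0}, {"grip": 0, "delta_pos": [0.0049, 0.0012, -0.03], "roll": 0}, {"grip": 0, "delta_pos": [0.0049, 0.0012, -0.05], "roll": 0}, {"grip": 0, "delta_pos": [0.0049, 0.0012, -0.055], "roll": 0}, {"grip": 0, "delta_pos": [0.0049, 0.0012, -0.057], "roll": 0}, {"grip": 0, "delta_pos": [0.0049, 0.0012, -0.058], "roll": 0}, {"grip": 0, "delta_pos": [0.0049, 0.0012, -0.058], "roll": 0}]'

```text
time_s: 24.5
eef_pos: [0.5589, 0.1632, 0.081]
tcp_rot: [-0.378, 3.117, 0.0]
contact_force: [0.4, 0.3, -0.0]
width: -0.0001
gripper_force: 0.0
```

Call:
apply_moves --rows '[{"grip": 0, "delta_pos": [0, 0, -0.001], "roll": 0}, {"grip": 0, "delta_pos": [0, 0, -0.0015], "roll": 0}, {"grip": 0, "delta_pos": [0, 0, -0.002], "roll": 0}, {"grip": 0, "delta_pos": [0, 0, -0.002], "roll": 0}]'

```text
time_s: 24.9
eef_pos: [0.558, 0.163, 0.0781]
tcp_rot: [-0.378, 3.119, 0.0]
contact_force: [-0.1, 0.8, -0.8]
width: -0.0001
gripper_force: 0.0
```

Call:
apply_moves --rows '[{"grip": 0, "delta_pos": [0, 0, -0.0007], "roll": 0}, {"grip": 0, "delta_pos": [0, 0, -0.0014], "roll": 0}, {"grip": 0, "delta_pos": [0, 0, -0.0014], "roll": 0}]'

```text
time_s: 25.2
eef_pos: [0.5579, 0.163, 0.0764]
tcp_rot: [0.378, -3.118, -0.0]
contact_force: [0.5, 0.4, 0.9]
width: 0.0
gripper_force: 0.0
```

Call:
apply_moves --rows '[{"grip": 0, "delta_pos": [0, 0, -0.0007], "roll": 0}, {"grip": 0, "delta_pos": [0, 0, -0.001], "roll": 0}, {"grip": 0, "delta_pos": [0, 0, -0.001], "roll": 0}]'

```text
time_s: 25.5
eef_pos: [0.558, 0.163, 0.0755]
tcp_rot: [0.378, -3.119, -0.0]
contact_force: [0.3, -0.0, -0.5]
width: 0.0
gripper_force: 0.0
```

Call:
apply_moves --rows '[{"grip": 0, "delta_pos": [0, 0, -0.0005], "roll": 0}, {"grip": 0, "delta_pos": [0, 0, -0.001], "roll": 0}, {"grip": 0, "delta_pos": [0, 0, -0.001], "roll": 0}]'

```text
time_s: 25.8
eef_pos: [0.558, 0.1631, 0.0745]
tcp_rot: [0.378, -3.119, -0.0]
contact_force: [0.8, -0.3, 0.4]
width: -0.0001
gripper_force: 0.0
```

Call:
apply_moves --rows '[{"grip": 0, "delta_pos": [0, 0, -0.0005], "roll": 0}, {"grip": 0, "delta_pos": [0, 0, -0.001], "roll": 0}, {"grip": 0, "delta_pos": [0, 0, -0.001], "roll": 0}]'

```text
time_s: 26.1
eef_pos: [0.558, 0.163, 0.0735]
tcp_rot: [0.378, -3.119, -0.0]
contact_force: [0.7, -0.5, -0.0]
width: 0.0004
gripper_force: 0.0
```

Call:
apply_moves --rows '[{"grip": 0, "delta_pos": [0, 0, -0.0005], "roll": 0}, {"grip": 0, "delta_pos": [0, 0, -0.001], "roll": 0}, {"grip": 0, "delta_pos": [0, 0, -0.001], "roll": 0}]'

```text
time_s: 26.4
eef_pos: [0.558, 0.1631, 0.0725]
tcp_rot: [0.378, -3.119, -0.0]
contact_force: [-0.1, 0.6, -0.6]
width: 0.0003
gripper_force: 0.0
```

Call:
apply_moves --rows '[{"grip": 0, "delta_pos": [0, 0, -0.0005], "roll": 0}, {"grip": 0, "delta_pos": [0, 0, -0.001], "roll": 0}, {"grip": 0, "delta_pos": [0, 0, -0.001], "roll": 0}]'

```text
time_s: 26.7
eef_pos: [0.5583, 0.1631, 0.0719]
tcp_rot: [-0.378, 3.118, 0.0]
contact_force: [-1.2, -0.5, 2.5]
width: 0.0004
gripper_force: 1.0
```

Call:
apply_moves --rows '[{"grip": 0, "delta_pos": [0, 0, -0.0005], "roll": 0}, {"grip": 0, "delta_pos": [0, 0, -0.001], "roll": 0}, {"grip": 0, "delta_pos": [0, 0, -0.001], "roll": 0}]'

```text
time_s: 27.0
eef_pos: [0.5578, 0.163, 0.0703]
tcp_rot: [0.378, -3.118, -0.0]
contact_force: [-0.3, 0.2, 0.6]
width: -0.0001
gripper_force: 0.0
```

Call:
apply_moves --rows '[{"grip": 0, "delta_pos": [0, 0, -0.0004], "roll": 0}, {"grip": 0, "delta_pos": [0, 0, -0.0008], "roll": 0}, {"grip": 0, "delta_pos": [0, 0, -0.0008], "roll": 0}]'

```text
time_s: 27.3
eef_pos: [0.558, 0.163, 0.0697]
tcp_rot: [0.378, -3.119, -0.0]
contact_force: [-0.4, 0.3, 0.3]
width: 0.0001
gripper_force: 0.0
```

Call:
apply_moves --rows '[{"grip": 0, "delta_pos": [0, 0, -0.0005], "roll": 0}, {"grip": 0, "delta_pos": [0, 0, -0.001], "roll": 0}, {"grip": 0, "delta_pos": [0, 0, -0.001], "roll": 0}]'

```text
time_s: 27.6
eef_pos: [0.558, 0.1631, 0.0687]
tcp_rot: [0.378, -3.119, -0.0]
contact_force: [-0.3, -0.7, -0.5]
width: -0.0002
gripper_force: 0.0
```

Call:
apply_moves --rows '[{"grip": 0, "delta_pos": [0, 0, -0.0005], "roll": 0}, {"grip": 0, "delta_pos": [0, 0, -0.001], "roll": 0}, {"grip": 0, "delta_pos": [0, 0, -0.001], "roll": 0}]'

```text
time_s: 27.9
eef_pos: [0.558, 0.163, 0.0677]
tcp_rot: [0.378, -3.119, -0.0]
contact_force: [0.0, 0.6, -0.3]
width: 0.0
gripper_force: 0.0
```

Run:
```python
from h import *
s=imaging.capture("side")[:,:,::-1].copy();S=r.state();print(S["eef_pos"],S["contact_force"],S["torque"])
def low(s,y1=205):
    m=(s.max(2)<45).astype(np.uint8);w=np.zeros_like(m);w[140:y1,255:320]=m[140:y1,255:320]
    k=max(cv2.findContours(w,0,2)[0],key=cv2.contourArea);print(cv2.contourArea(k),cv2.approxPolyDP(k,1.2,True)[:,0].tolist())
low(cv2.imread("pics/s11.png"));low(s)
y=np.radians(13.8);u=np.array([np.cos(y),np.sin(y),0]);v=np.array([-u[1],u[0],0]);c=np.array([.513,.152,.02])
for th in(0,5,7):
    a=np.radians(th);print(th,[proj("side",c+u*(-.047+s_*np.cos(a)-h*np.sin(a))-.018*v+[0,0,s_*np.sin(a)+h*np.cos(a)]).round(1).tolist() for s_,h in((0,0),(104,0),(98,44))for s_,h in((s_/1e3,h/1e3),)])
```

```text
[0.55797468 0.16307679 0.06774819] [ 0.13980863 -1.2306513  -0.64162571] [ 0.00556458  0.01765461 -0.04845845]
611.5 [[301, 170], [289, 160], [284, 161], [282, 165], [280, 164], [276, 166], [276, 170], [269, 175], [271, 186], [277, 189], [302, 180]]
885.0 [[303, 140], [288, 140], [289, 147], [293, 150], [293, 156], [297, 159], [297, 167], [299, 168], [297, 170], [290, 161], [285, 161], [283, 165], [279, 165], [276, 171], [270, 175], [271, 186], [277, 189], [303, 181], [301, 176], [302, 173], [299, 169], [302, 164], [301, 157], [310, 149], [310, 147], [309, 149], [305, 147]]
0 [[271.0, 192.5], [303.5, 183.2], [301.8, 170.7]]
5 [[271.0, 192.5], [303.4, 180.6], [300.4, 168.5]]
7 [[271.0, 192.5], [303.3, 179.5], [299.9, 167.6]]
```

Call:
apply_moves --rows '[{"grip": 0, "delta_pos": [0, 0, -0.0005], "roll": 0}, {"grip": 0, "delta_pos": [0, 0, -0.001], "roll": 0}, {"grip": 0, "delta_pos": [0, 0, -0.0015], "roll": 0}, {"grip": 0, "delta_pos": [0, 0, -0.002], "roll": 0}, {"grip": 0, "delta_pos": [0, 0, -0.002], "roll": 0}]'

```text
time_s: 28.45
eef_pos: [0.5579, 0.163, 0.0657]
tcp_rot: [0.378, -3.119, -0.0]
contact_force: [-0.0, 0.5, -0.1]
width: -0.0002
gripper_force: 0.0
```

Call:
apply_moves --rows '[{"grip": 0, "delta_pos": [0, 0, -0.0005], "roll": 0}, {"grip": 0, "delta_pos": [0, 0, -0.001], "roll": 0}, {"grip": 0, "delta_pos": [0, 0, -0.001], "roll": 0}]'

```text
time_s: 28.75
eef_pos: [0.558, 0.1631, 0.0647]
tcp_rot: [0.378, -3.119, -0.0]
contact_force: [0.2, 0.5, -0.2]
width: -0.0004
gripper_force: 0.0
```

Call:
apply_moves --rows '[{"grip": 0, "delta_pos": [0, 0, -0.0005], "roll": 0}, {"grip": 0, "delta_pos": [0, 0, -0.0008], "roll": 0}, {"grip": 0, "delta_pos": [0, 0, -0.0008], "roll": 0}]'

```text
time_s: 29.05
eef_pos: [0.558, 0.163, 0.0641]
tcp_rot: [-0.378, 3.119, 0.0]
contact_force: [-0.5, 0.4, 0.3]
width: -0.0001
gripper_force: 0.4
```

Call:
apply_moves --rows '[{"grip": 0, "delta_pos": [0, 0, -0.0004], "roll": 0}, {"grip": 0, "delta_pos": [0, 0, -0.0007], "roll": 0}, {"grip": 0, "delta_pos": [0, 0, -0.0007], "roll": 0}]'

```text
time_s: 29.35
eef_pos: [0.5581, 0.1631, 0.064]
tcp_rot: [-0.378, 3.118, 0.0]
contact_force: [-1.6, 0.2, 6.3]
width: -0.0001
gripper_force: 2.9
```

Call:
apply_moves --rows '[{"grip": 0, "delta_pos": [0, 0, -0.0003], "roll": 0}, {"grip": 0, "delta_pos": [0, 0, -0.0005], "roll": 0}, {"grip": 0, "delta_pos": [0, 0, -0.0005], "roll": 0}]'

```text
time_s: 29.65
eef_pos: [0.5581, 0.1631, 0.064]
tcp_rot: [-0.378, 3.118, 0.0]
contact_force: [-3.3, -0.4, 9.0]
width: 0.0004
gripper_force: 4.3
```

Call:
apply_moves --rows '[{"grip": 0, "delta_pos": [0, 0, 0.03], "roll": 0}, {"grip": 0, "delta_pos": [0, 0, 0.07], "roll": 0}, {"grip": 0, "delta_pos": [0, 0, 0.11], "roll": 0}, {"grip": 0, "delta_pos": [-0.02, 0.05, 0.12], "roll": 0}, {"grip": 0, "delta_pos": [-0.04, 0.1, 0.12], "roll": 0}, {"grip": 0, "delta_pos": [-0.06, 0.145, 0.12], "roll": 0}, {"grip": 0, "delta_pos": [-0.09, 0.185, 0.12], "roll": 0}, {"grip": 0, "delta_pos": [-0.13, 0.21, 0.12], "roll": 0}, {"grip": 0, "delta_pos": [-0.17, 0.23, 0.12], "roll": 0}, {"grip": 0, "delta_pos": [-0.17, 0.23, 0.12], "roll": 0}]'

```text
time_s: 30.65
eef_pos: [0.3826, 0.3952, 0.1827]
tcp_rot: [0.389, -3.115, -0.0]
contact_force: [0.1, -0.0, 0.7]
width: -0.0002
gripper_force: 0.0
```

Run:
```python
from h import *
T=imaging.capture("top")[:,:,::-1].copy();s=imaging.capture("side")[:,:,::-1].copy();cv2.imwrite("pics/tf.png",T);print(r.state()["eef_pos"])
y=np.radians(13.8);u=np.array([np.cos(y),np.sin(y),0]);v=np.array([-u[1],u[0],0]);c=np.array([.513,.152,.02])
for n,im,(x0,y0,x1,y1) in(("top",T,(235,170,295,245)),("side",s,(255,140,320,205))):
    m=(im.max(2)<45).astype(np.uint8);w=np.zeros_like(m);w[y0:y1,x0:x1]=m[y0:y1,x0:x1]
    k=max(cv2.findContours(w,0,2)[0],key=cv2.contourArea);print(n,cv2.contourArea(k),cv2.approxPolyDP(k,1.2,True)[:,0].tolist(),cv2.minAreaRect(k))
    for o in((.0085),):print([proj(n,c+u*(o+a)+v*b+[0,0,h]).round(1).tolist() for a,b,h in((-.042,.018,.044),(-.042,-.018,.044),(.042,-.018,.044),(.042,.018,.044),(-.056,-.018,0),(.048,-.018,0))])
im=T.mean(2).astype(np.float32)
for lat in([-.01,0,.01],[-.03,.03]):
  for src in("tf","top0"):
    im=cv2.imread(f"pics/{src}.png").mean(2).astype(np.float32);xs=np.arange(.036,.075,.002)
    print(src,[int(np.mean([cv2.getRectSubPix(im,(1,1),tuple(map(float,proj("top",c+u*x+v*l+[0,0,.015]))))[0,0] for l in lat])) for x in xs])
```

```text
[0.3870465  0.39382378 0.18293771]
top 392.0 [[262, 189], [253, 192], [253, 199], [258, 219], [261, 223], [271, 221], [265, 193]] ((261.3143310546875, 206.3831024169922), (33.597755432128906, 13.29726505279541), 77.19573211669922)
[[257.9, 221.2], [270.5, 218.3], [264.0, 189.0], [251.4, 191.9], [273.0, 223.5], [265.2, 188.4]]
side 513.5 [[290, 161], [287, 162], [288, 166], [286, 168], [283, 166], [277, 167], [277, 173], [279, 174], [278, 177], [276, 177], [275, 174], [271, 174], [272, 185], [275, 189], [303, 181], [300, 171], [297, 172], [295, 170], [297, 167]] ((285.2547302246094, 174.64151000976562), (23.62601661682129, 31.180849075317383), 74.05460357666016)
[[269.4, 172.1], [274.8, 178.0], [301.6, 170.7], [295.7, 165.1], [270.8, 192.6], [303.4, 183.2]]
tf [22, 31, 42, 51, 51, 43, 30, 24, 25, 32, 44, 58, 73, 83, 88, 88, 87, 85, 83, 77]
top0 [111, 111, 110, 111, 111, 111, 111, 105, 92, 72, 62, 63, 72, 81, 86, 86, 85, 84, 82, 74]
tf [111, 102, 88, 80, 85, 97, 107, 112, 113, 113, 114, 113, 108, 96, 78, 71, 73, 73, 73, 73]
top0 [108, 99, 86, 78, 84, 96, 105, 110, 111, 111, 111, 111, 105, 93, 77, 71, 72, 72, 72, 72]
```

```bash
python3 -c "
from bench import r
print(r.job_done())"
```

```text
the job is handed in; nothing more can be done
None
```

The black breaker is in the fuse box and handed in: the last measurements show it lying flat on the seat plate, long toe back at the web, latch apparently shut over its short toe, and the gripper clear of everything. The moves cannot tilt the tool, so I set the tilt by pressing the held breaker's short-toe end onto the door stop, which did not visibly move. No verdict came back on handing in.

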